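Set the evidence light box by its edge wheel and take the picture

TASK

With a closed fingertip, gently roll the light box's ribbed brightness wheel, which peeps out of its narrow slot, until the full-width line on the dial drum, seen in the black hooded window beside it, stands level with the nose of the small steel preset tab, and take the finger off the wheel. Then push the round shutter button fully down and let it come up again. Press the wheel lightly (never with more than 10 N), do not press the shutter while the dial line is off the tab, and leave the tab, the bottles, the packs and the carton where they are.

Things in the scene. Friction and masses are not known exactly. Their poses are not given: they have to be found in the camera images.
- lightbox: grey metal light box, 240 (x) x 340 (y) x 70 mm high, fixed to the table; origin at the centre of its underside. Its +y two thirds carry a white viewing plate (2 mm proud) with exhibits; the strip from y = -170 to -40 mm is the control panel, a flat face 70 mm above the table with wheel, dial, tab and button. A fixed black cap (18 mm across, 12 mm high) stands at x = 90, y = -150 mm.
- wheel_slot (a point): centre of the 44 (x) x 12 mm (y) slot in the panel, at the face's height, x = 20, y = -135 mm on the light box; axes parallel to it. A black ribbed rubber wheel, 44 mm in diameter, 8 mm wide, axle along y, stands out 4.5 to 13.5 mm above the face, its top directly over this point; how far is not measured and differs from start to start: find it by touch.
- wheel (a joint): angle of the wheel (rad), -2.9 to 1.2, starts at -2.6 to -1.0; grows as its top is dragged towards the light box's +x (22 mm per rad); stays where left. The wheel is sprung: it sinks straight down at 8 N per mm after a first 1.5 N, 4 mm at most. Turning takes about 2 N of drag at the rim: a fingertip pressing with 4 to 8 N takes it along, much lighter it slips; over 10 N fails.
- dial_window (a point): middle of the 44 (x) x 14 mm (y) window in the top of the black dial hood (74 x 30 mm, 16 mm above the panel face), at x = 20, y = -85 mm on the light box, 50 mm to the +y side of the wheel. In it shows a white drum, 44 mm in diameter, on the wheel's own axle, with short ticks and one thick full-width black line; the line is in the window's middle at wheel angle 0.
- tab_mark (a point): nose of the preset tab, a dark steel rider (8 x 8 x 6 mm, with a 3 mm wide nose) on the hood at the +y edge of the window, the nose pointing at the window; its place along the light box's x is the wanted setting, within 10 mm of the window's middle. Not to be moved.
- tab (a joint): place of the preset tab along the window (m): 0 at the window's middle, growing towards the light box's +x; -0.010 to 0.010. The dial line is level with the tab when 0.022 x sin(wheel angle) equals this. Stiff; not to be moved.
- shutter_top (a point): centre of the top of the round grey shutter button, 28 mm across in a black 44 mm collar, on the panel at x = -75, y = -112 mm on the light box; its top stands 22 mm above the panel face when up; pushed straight down.
- shutter (a joint): how far the shutter button is pushed (m): 0 up, 0.006 fully down; springs back; about 1.5 N starts it and 5 N takes it fully down.
- bottle_plate: amber glass medicine bottle, 38 mm across, 85 mm high, silver cap; standing loose on the light box's viewing plate; origin at the centre of its underside; a bystander, leave alone
- bottle_a: amber glass medicine bottle, 38 mm across, 85 mm high, silver cap; standing loose on the table; origin at the centre of its underside; a bystander, leave alone
- bottle_b: amber glass medicine bottle, 38 mm across, 85 mm high, silver cap; standing loose on the table; origin at the centre of its underside; a bystander, leave alone
- bottle_c: amber glass medicine bottle, 38 mm across, 85 mm high, silver cap; standing loose on the table; origin at the centre of its underside; a bystander, leave alone
- blister_plate: blister pack of tablets, 100 x 45 x 7 mm, lying flat and loose on the light box's viewing plate; origin at the centre of its underside; a bystander, leave alone
- blister_a: blister pack of tablets, 100 x 45 x 7 mm, lying flat and loose on the table; origin at the centre of its underside; a bystander, leave alone
- blister_b: blister pack of tablets, 100 x 45 x 7 mm, lying flat and loose on the table; origin at the centre of its underside; a bystander, leave alone
- carton: small cardboard carton, 90 x 60 x 50 mm, loose on the table; origin at the centre of its underside; a bystander, leave alone

How it is judged (in metres and radians):
On the way, in this order (a step that is already met when the one before it is completed fails the run):
1. the dial line stands level with the tab (within 2.5 mm) and the wheel is let go (((value of joint tab between -0.01101 and -0.00999 m and value of joint wheel between -0.66066 and -0.34788 rad) or (value of joint tab between -0.01001 and -0.00899 m and value of joint wheel between -0.60429 and -0.29993 rad) or (value of joint tab between -0.00901 and -0.00799 m and value of joint wheel between -0.55005 and -0.25268 rad) or (value of joint tab between -0.00801 and -0.00699 m and value of joint wheel between -0.49755 and -0.206 rad) or (value of joint tab between -0.00701 and -0.00599 m and value of joint wheel between -0.44651 and -0.15977 rad) or (value of joint tab between -0.00601 and -0.00499 m and value of joint wheel between -0.39669 and -0.11388 rad) or (value of joint tab between -0.00501 and -0.00399 m and value of joint wheel between -0.34788 and -0.06823 rad) or (value of joint tab between -0.00401 and -0.00299 m and value of joint wheel between -0.29993 and -0.02273 rad) or (value of joint tab between -0.00301 and -0.00199 m and value of joint wheel between -0.25268 and 0.02273 rad) or (value of joint tab between -0.00201 and -0.00099 m and value of joint wheel between -0.206 and 0.06823 rad) or (value of joint tab between -0.00101 and 1e-05 m and value of joint wheel between -0.15977 and 0.11388 rad) or (value of joint tab between -1e-05 and 0.00101 m and value of joint wheel between -0.11388 and 0.15977 rad) or (value of joint tab between 0.00099 and 0.00201 m and value of joint wheel between -0.06823 and 0.206 rad) or (value of joint tab between 0.00199 and 0.00301 m and value of joint wheel between -0.02273 and 0.25268 rad) or (value of joint tab between 0.00299 and 0.00401 m and value of joint wheel between 0.02273 and 0.29993 rad) or (value of joint tab between 0.00399 and 0.00501 m and value of joint wheel between 0.06823 and 0.34788 rad) or (value of joint tab between 0.00499 and 0.00601 m and value of joint wheel between 0.11388 and 0.39669 rad) or (value of joint tab between 0.00599 and 0.00701 m and value of joint wheel between 0.15977 and 0.44651 rad) or (value of joint tab between 0.00699 and 0.00801 m and value of joint wheel between 0.206 and 0.49755 rad) or (value of joint tab between 0.00799 and 0.00901 m and value of joint wheel between 0.25268 and 0.55005 rad) or (value of joint tab between 0.00899 and 0.01001 m and value of joint wheel between 0.29993 and 0.60429 rad) or (value of joint tab between 0.00999 and 0.01101 m and value of joint wheel between 0.34788 and 0.66066 rad)) and contact force between wheel and anything else below 0.1 N and value of joint shutter below 0.001 m), for 0.2 s.
2. the shutter button is pushed fully down (value of joint shutter above 0.005 m), for 0.05 s.
At the end, for the whole second after the job is handed in: the dial line is within 2.5 mm of the tab's nose along the window, nothing touches the wheel, the shutter button is up again and the tab is where it was (within 2 mm) (all of step 1 and distance of tab_mark from where it was at the start of the episode below 0.002 m).
It fails at once if the wheel is pressed or pushed with more than 10 N (contact force between wheel and anything else above 10 N).
It fails at once if the shutter is pressed while the dial line is more than about 2.5 mm off the tab (value of joint shutter above 0.003 m and not ((value of joint tab between -0.01101 and -0.00999 m and value of joint wheel between -0.66066 and -0.34788 rad) or (value of joint tab between -0.01001 and -0.00899 m and value of joint wheel between -0.60429 and -0.29993 rad) or (value of joint tab between -0.00901 and -0.00799 m and value of joint wheel between -0.55005 and -0.25268 rad) or (value of joint tab between -0.00801 and -0.00699 m and value of joint wheel between -0.49755 and -0.206 rad) or (value of joint tab between -0.00701 and -0.00599 m and value of joint wheel between -0.44651 and -0.15977 rad) or (value of joint tab between -0.00601 and -0.00499 m and value of joint wheel between -0.39669 and -0.11388 rad) or (value of joint tab between -0.00501 and -0.00399 m and value of joint wheel between -0.34788 and -0.06823 rad) or (value of joint tab between -0.00401 and -0.00299 m and value of joint wheel between -0.29993 and -0.02273 rad) or (value of joint tab between -0.00301 and -0.00199 m and value of joint wheel between -0.25268 and 0.02273 rad) or (value of joint tab between -0.00201 and -0.00099 m and value of joint wheel between -0.206 and 0.06823 rad) or (value of joint tab between -0.00101 and 1e-05 m and value of joint wheel between -0.15977 and 0.11388 rad) or (value of joint tab between -1e-05 and 0.00101 m and value of joint wheel between -0.11388 and 0.15977 rad) or (value of joint tab between 0.00099 and 0.00201 m and value of joint wheel between -0.06823 and 0.206 rad) or (value of joint tab between 0.00199 and 0.00301 m and value of joint wheel between -0.02273 and 0.25268 rad) or (value of joint tab between 0.00299 and 0.00401 m and value of joint wheel between 0.02273 and 0.29993 rad) or (value of joint tab between 0.00399 and 0.00501 m and value of joint wheel between 0.06823 and 0.34788 rad) or (value of joint tab between 0.00499 and 0.00601 m and value of joint wheel between 0.11388 and 0.39669 rad) or (value of joint tab between 0.00599 and 0.00701 m and value of joint wheel between 0.15977 and 0.44651 rad) or (value of joint tab between 0.00699 and 0.00801 m and value of joint wheel between 0.206 and 0.49755 rad) or (value of joint tab between 0.00799 and 0.00901 m and value of joint wheel between 0.25268 and 0.55005 rad) or (value of joint tab between 0.00899 and 0.01001 m and value of joint wheel between 0.29993 and 0.60429 rad) or (value of joint tab between 0.00999 and 0.01101 m and value of joint wheel between 0.34788 and 0.66066 rad))).
It fails at once if the preset tab is moved by more than 2 mm (distance of tab_mark from where it was at the start of the episode above 0.002 m).
It fails at once if a bystander is moved by more than 10 mm (distance of any of bottle_plate, bottle_a, bottle_b, bottle_c, blister_plate, blister_a, blister_b, carton from where it was at the start of the episode above 0.01 m).
It also fails if it takes over 56 s, if anything falls off the work surface, if the arm or the gripper's body presses on something with over 40 N, if the wrist force passes 120 N, or if a joint passes its speed limit or range.

ROBOT

A 6-joint arm with a two-finger parallel gripper is mounted at the origin on the work surface. World frame = base frame: x ahead of the robot, y to its left, z up, the work surface at z = 0. Lengths are in mm, angles in degrees, forces in N, time in s.
With the tool pointing down it reaches from about 350 to 850 mm from the base axis. Payload 8.1 kg.
Tool frame: the origin (TCP) lies at the very end of the fingers, on their centre line; the grasp point (between the pads) lies 19 mm behind it; z points along the fingers, y is the line along which they close (so a half turn about z gives the same grasp; the last joint's range is limited). The gripper opens to 85 mm and grips with 20 to 120 N. Pads are 22 mm wide; open, the fingers measure 114 mm over their backs; the gripper's body (76 mm by 85 mm) begins 54 mm behind the grasp point. The pads swing forward as they close: fully open they stand 13 mm farther back than shut.
Start: joints at [68.617, 7.471, 85.268, -0, 87.261, -4.893], TCP at [170.284, 575.333, 231.292] pointing down, gripper open.
Joint ranges: [-169.43, 169.43], [-51.17, 129.36], [1.28, 143.12], [-76.62, 256.62], [0, 156.53], [-152.29, 152.29]. Speed limits (degrees/s): [136.94, 136.94, 159.86, 180, 180, 180].

INTERFACE

Orientations are given as [roll, pitch, yaw] about the fixed x, y, z axes, in that order (R = Rz(yaw) Ry(pitch) Rx(roll)).
In Python, from bench import sense, eyes, job, models gives the robot as it stands. The module is installed in compiled form; this text tells all that it offers.
- The arm moves only by the tool apply_moves, never from a script. Its argument "rows" is a list of rows, each a list of 6 numbers: the shift along the tool's x, y, z in mm, then the turn, a rotation vector about the tool's x, y, z in rad. In form: [[dx, dy, dz, rx, ry, rz], ...]. A call has exactly 5 rows; each row shifts and turns the commanded pose from where the row before left it, along the tool's axes as they then stand; what a row does not reach is not made up. A row lasts 1/8 s, in which the tool goes at most 62.5 mm and 10.7 degrees, less where a joint would pass 70% of its speed; a pose out of reach is approached as far as the arm can. A call is refused whole if a number of a shift passes 62.5 or a number of a turn 0.188, either way. A call with a gripper value outside its range is refused whole. "fingers" is the finger opening in mm, from 0 to 85.4, set as the call begins (left out, the last holds). The fingers move at their own pace and stop on an object; "grip_force" is the grip in N (left out, the last holds). Time passes only in rows, so rows that do not move let the fingers close, or fill a call up. It gives the time, the measured TCP pose, the force, the opening and the grip force at its end, in the units of the state.
- sense(): the state, without advancing time (a new reading comes with each control period).
- eyes.snapshot(name): name is "scene" or "top" or "wrist"; returns (picture, depth): 420x560x3 uint8, red, green, blue; 420x560 float32, mm along the optical axis (not along the pixel's ray), 0 where there is no reading.
- eyes.get_calibration(name): a dict with "intrinsics" (3x3 intrinsics, pixels), "R" (3x3) and "t" (3): a world point X has camera coordinates R X + t; the wrist camera has in their place "mount" (4x4, takes a point from camera to tool coordinates, whose origin is the TCP and whose axes are the flange's). Camera axes: x right, y down, z forward; pixel columns grow to the right and rows downward; lengths in mm; the calibration is good to about 2 mm. A picture is of the moment at which its call begins: read the wrist's pose just before it. get_calibration takes no time and is no camera call.
- job.hand_in(): hands the job in; it is judged then, once.
Trained networks look in the newest picture that a camera, given by its name, has taken for a name from the list of things; names that differ only in an ending like _2 or _b are one class to them, and where a whole thing is asked for, a point or a joint stands for the part that bears it (a point fixed in the world has none). Each returns a list of dicts, best first, with "confidence" (0 to 1); they miss things now and then, are a little off and sometimes report something else, mostly with a low value. They report only what shows in the picture. A call takes as long as a camera call.
- models.boxes_of(name, camera): "xyz" ([x, y, z] in mm, in world coordinates, good to about 4 mm: the middle of the surface that is visible of it).
- models.cut_out(name, camera): "pixels" (420x560 bool, what is visible of it).
- models.place_of(name, camera): "xyz" ([x, y, z] in mm, in world coordinates, good to about 4 mm: a listed point, or the origin of a listed thing).
The state is a dict: "time": time; "joint_pos": joint angles; "qd": joint speeds; "joint_efforts": joint torques, N m; "tool_pos": TCP position; "tcp_rot": TCP orientation; "ft_force": force on the tool from outside, world axes, zero at the start; "wrist_torque": the same for the moment, N m; "finger_gap": finger opening in mm; "grip_force": force on a finger pad.
Only numpy, scipy, OpenCV 4.12 (cv2) and the standard library are available. Lean on these libraries where they do the work, as an engineer would, in place of code of your own. Each camera call takes 0.05 s, during which the arm holds its last target. There are 200 camera calls.

## Working session

There is one attempt and no reset: what is moved stays moved. The work goes in short steps, Python scripts to look and compute and a tool call to move; the robot and the scene stay as the last step left them, time stands still between calls to the robot, and variables do not carry over. Pictures are saved under pics/ and viewed, at most 10 in all, crops included, and the job is handed in when it is done.

Besides the shell and the picture viewer there is one more tool, called as a command line: name --pt "numbers of a row" for each row, then --argument value for the rest. apply_moves: Moves the arm, as the interface text tells. Its arguments: {"type":"object","properties":{"rows":{"type":"array"},"fingers":{"type":"number"},"grip_force":{"type":"number"}},"required":["rows"]}

```bash
mkdir -p pics; cat > h.py <<'E'
import numpy as np, cv2
from bench import sense, eyes, job, models
from scipy.spatial.transform import Rotation as Ro
def save(n,f,crop=None,s=1):
    p,d=eyes.snapshot(n); q=p if crop is None else p[crop[0]:crop[1],crop[2]:crop[3]]
    cv2.imwrite('pics/'+f,cv2.resize(q[:,:,::-1],None,fx=s,fy=s,interpolation=cv2.INTER_CUBIC)); return p,d
def cam(n):
    c=eyes.get_calibration(n); K=np.array(c['intrinsics'])
    if 'R' in c: return K,np.array(c['R']),np.array(c['t'])
    s=sense(); M=np.array(c['mount']); T=np.eye(4)
    T[:3,:3]=Ro.from_euler('xyz',s['tcp_rot'],degrees=True).as_matrix(); T[:3,3]=s['tool_pos']
    W=np.linalg.inv(T@M); return K,W[:3,:3],W[:3,3]
def proj(X,c): K,R,t=c; q=K@(R@np.asarray(X,float)+t); return q[:2]/q[2]
def unproj(u,v,z,c):
    K,R,t=c; r=R.T@np.linalg.inv(K)@np.array([u,v,1.]); o=-R.T@t; return o+r*(z-o[2])/r[2]
E
python3 - <<'E'
from h import *
s=sense(); print(s)
for n in ['top','scene']:
    save(n,n+'.png')
    for k in ['lightbox','wheel_slot','dial_window','tab_mark','shutter_top']:
        print(n,k,[(np.round(r['xyz'],1),round(r['confidence'],2)) for r in models.place_of(k,n)[:2]])
E
```

```text
{'time': 0.0, 'joint_pos': array([ 6.86179258e+01,  7.51558080e+00,  8.53305727e+01,  1.49756041e-03,
        8.72612353e+01, -4.89310063e+00]), 'qd': array([ 0.02526664, -0.06515416, -0.03803475,  0.01050288, -0.02645466,
        0.0131803 ]), 'joint_efforts': array([-3.38918413e-03, -5.69397712e+01, -5.00550163e+01, -8.54927603e-04,
        1.50289916e-02, -6.41473008e-06]), 'tool_pos': array([170.06450367, 574.81301742, 230.2271078 ]), 'tcp_rot': array([-1.79893130e+02, -1.06501975e-02,  1.63510944e+02]), 'ft_force': array([-0.5279801 ,  1.03858199,  0.02460328]), 'wrist_torque': array([-0.04273182, -0.00403848, -0.05609786]), 'grip_force': 0.0, 'finger_gap': 85.53037896237319}
top lightbox [(array([632.4,  92.1,  -3.1]), 0.74), (array([ 441.5, -380.5,    1.7]), 0.34)]
top wheel_slot [(array([665.6, -40.1,  69.6]), 0.97)]
top dial_window [(array([662.4,  12. ,  85.4]), 0.73)]
top tab_mark []
top shutter_top [(array([669.6, -42. ,  71.7]), 0.56), (array([570.5, -28.4,  89. ]), 0.49)]
scene lightbox [(array([634.5,  92.5,  -1.9]), 0.63)]
scene wheel_slot [(array([666.5, -39.4,  70.2]), 0.89), (array([5.465e+02, 4.480e+02, 3.000e-01]), 0.48)]
scene dial_window [(array([664.8,   7.6,  82.6]), 0.94)]
scene tab_mark [(array([667.9,  10.6,  81.6]), 0.52), (array([662.4,   9.6,  90. ]), 0.39)]
scene shutter_top [(array([569.2, -28.2,  90.8]), 0.47)]
```

View pics/top.png

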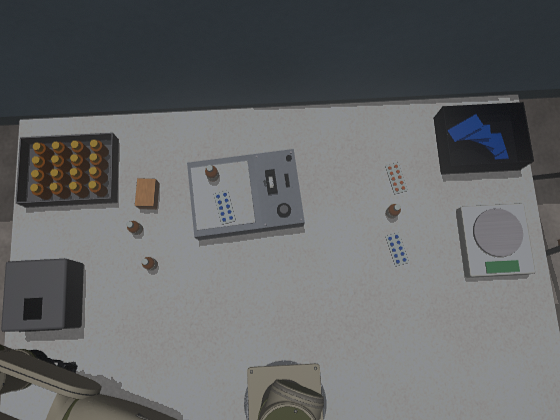

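View pics/scene.png

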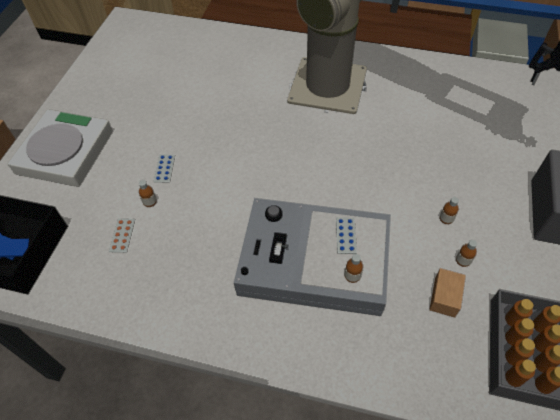

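```bash
cat >> h.py <<'E'
def rows(X,yaw,n,maxt=0.18):
    "rows from present pose to X (mm), pointing down with yaw (deg), n rows; turn spread over all"
    s=sense(); R=Ro.from_euler('xyz',s['tcp_rot'],degrees=True); p=s['tool_pos']
    T=Ro.from_euler('xyz',[180,0,yaw],degrees=True); w=(R.inv()*T).as_rotvec()/n
    for i in range(n):
        d=(R*Ro.from_rotvec(w*i)).inv().apply((np.array(X)-p)/n); print(np.round(np.r_[d],1),np.round(w,4))
E
python3 - <<'E'
from h import *
print({k:np.round(v,3) for k,v in eyes.get_calibration('wrist').items()})
c=cam('top')
print(proj([632,92,70],c),proj([666,-40,70],c))
p,d=eyes.snapshot('top')
K,R,t=c
# fit box corners from depth heights
v,u=np.mgrid[0:420,0:560]; P=np.linalg.inv(K)@np.stack([u.ravel(),v.ravel(),np.ones(u.size)])*d.ravel(); W=(R.T@(P-t[:,None])).T.reshape(420,560,3)
m=((W[...,2]>55)&(W[...,2]<80)&(np.hypot(W[...,0]-632,W[...,1]-92)<240)).astype(np.uint8)
n,l,st,ce=cv2.connectedComponentsWithStats(m); i=1+st[1:,4].argmax()
pts=W[l==i][:,:2].astype(np.float32); r=cv2.minAreaRect(pts); print(r, np.median(W[l==i][:,2]))
print(rows([655,-30,240],186,20))
E
```

```text
{'intrinsics': array([[311.148,   0.   , 281.1  ],
       [  0.   , 311.148, 208.967],
       [  0.   ,   0.   ,   1.   ]]), 'mount': array([[ 1.00000e-03, -9.63000e-01, -2.68000e-01,  6.78850e+01],
       [ 1.00000e+00,  1.00000e-03,  1.00000e-03, -5.88000e-01],
       [-0.00000e+00, -2.68000e-01,  9.63000e-01, -1.41871e+02],
       [ 0.00000e+00,  0.00000e+00,  0.00000e+00,  1.00000e+00]])}
[244.83701128 192.74408683] [286.61252207 180.05467229]
((634.9639282226562, 92.9142837524414), (242.16058349609375, 340.7152404785156), 4.843936920166016) 71.20492718611641
[-31.8 -22.1  -0.4] [ 0.      0.     -0.0196]
[-31.4 -22.8  -0.4] [ 0.      0.     -0.0196]
[-30.9 -23.4  -0.4] [ 0.      0.     -0.0196]
[-30.5 -24.   -0.4] [ 0.      0.     -0.0196]
[-30.  -24.6  -0.4] [ 0.      0.     -0.0196]
[-29.5 -25.2  -0.4] [ 0.      0.     -0.0196]
[-29.  -25.7  -0.4] [ 0.      0.     -0.0196]
[-28.5 -26.3  -0.4] [ 0.      0.     -0.0196]
[-28.  -26.8  -0.4] [ 0.      0.     -0.0196]
[-27.4 -27.4  -0.4] [ 0.      0.     -0.0196]
[-26.9 -27.9  -0.4] [ 0.      0.     -0.0196]
[-26.3 -28.4  -0.4] [ 0.      0.     -0.0196]
[-25.8 -29.   -0.4] [ 0.      0.     -0.0196]
[-25.2 -29.5  -0.4] [ 0.      0.     -0.0196]
[-24.6 -29.9  -0.4] [ 0.      0.     -0.0196]
[-24.  -30.4  -0.4] [ 0.      0.     -0.0196]
[-23.4 -30.9  -0.4] [ 0.      0.     -0.0196]
[-22.8 -31.3  -0.4] [ 0.      0.     -0.0196]
[-22.2 -31.8  -0.4] [ 0.      0.     -0.0196]
[-21.6 -32.2  -0.4] [ 0.      0.     -0.0196]
None
```

```bash
python3 - <<'E'
from h import *
rows([730,10,215],184.84,20)
E
```

```text
[-34.9 -19.2   0.8] [ 0.      0.     -0.0186]
[-34.5 -19.8   0.8] [ 0.      0.     -0.0186]
[-34.1 -20.4   0.8] [ 0.      0.     -0.0186]
[-33.7 -21.1   0.8] [ 0.      0.     -0.0186]
[-33.3 -21.7   0.8] [ 0.      0.     -0.0186]
[-32.9 -22.3   0.8] [ 0.      0.     -0.0186]
[-32.5 -22.9   0.8] [ 0.      0.     -0.0186]
[-32.1 -23.5   0.8] [ 0.      0.     -0.0186]
[-31.6 -24.1   0.8] [ 0.      0.     -0.0186]
[-31.2 -24.7   0.8] [ 0.      0.     -0.0186]
[-30.7 -25.3   0.8] [ 0.      0.     -0.0186]
[-30.2 -25.8   0.8] [ 0.      0.     -0.0186]
[-29.7 -26.4   0.8] [ 0.      0.     -0.0186]
[-29.3 -27.    0.8] [ 0.      0.     -0.0186]
[-28.7 -27.5   0.8] [ 0.      0.     -0.0186]
[-28.2 -28.    0.8] [ 0.      0.     -0.0186]
[-27.7 -28.5   0.8] [ 0.      0.     -0.0186]
[-27.2 -29.1   0.8] [ 0.      0.     -0.0186]
[-26.6 -29.6   0.8] [ 0.      0.     -0.0186]
[-26.1 -30.    0.8] [ 0.      0.     -0.0186]
```

apply_moves --pt "-35 -19 0.8 0 0 -0.0186" --pt "-34.5 -20 0.8 0 0 -0.0186" --pt "-34 -20.5 0.8 0 0 -0.0186" --pt "-33.5 -21 0.8 0 0 -0.0186" --pt "-33 -22 0.8 0 0 -0.0186" --fingers 0

```text
time: 1.27
tool_pos: [310.4, 432.9, 227.5]
tcp_rot: [180.0, 0.0, 168.9]
ft_force: [-0.2, 0.2, -0.5]
finger_gap: 0.0
grip_force: 0.0
```

apply_moves --pt "-33 -22 0.8 0 0 -0.0186" --pt "-32.5 -23 0.8 0 0 -0.0186" --pt "-32 -23.5 0.8 0 0 -0.0186" --pt "-31.5 -24 0.8 0 0 -0.0186" --pt "-31 -25 0.8 0 0 -0.0186"

```text
time: 1.9
tool_pos: [450.1, 291.6, 223.5]
tcp_rot: [180.0, 0.0, 174.2]
ft_force: [-0.4, 0.6, -0.6]
finger_gap: -0.0
grip_force: 0.0
```

apply_moves --pt "-31 -25 0.8 0 0 -0.0186" --pt "-30 -26 0.8 0 0 -0.0186" --pt "-30 -26.5 0.8 0 0 -0.0186" --pt "-29 -27 0.8 0 0 -0.0186" --pt "-29 -27.5 0.8 0 0 -0.0186"

```text
time: 2.52
tool_pos: [590.4, 150.2, 219.4]
tcp_rot: [180.0, 0.0, 179.5]
ft_force: [0.6, 0.4, -0.8]
finger_gap: 0.1
grip_force: 0.0
```

apply_moves --pt "-28 -28 0.8 0 0 -0.0186" --pt "-28 -28.5 0.8 0 0 -0.0186" --pt "-27 -29 0.8 0 0 -0.0186" --pt "-26.5 -29.5 0.8 0 0 -0.0186" --pt "-26 -30 0.8 0 0 -0.0186"

```text
time: 3.15
tool_pos: [729.9, 9.0, 215.2]
tcp_rot: [180.0, 0.0, -175.1]
ft_force: [0.7, -0.2, 0.4]
finger_gap: 0.2
grip_force: 0.0
```

apply_moves --pt "0 0 20 0 0 0" --pt "0 0 20 0 0 0" --pt "0 0 20 0 0 0" --pt "0 0 15 0 0 0" --pt "0 0 0 0 0 0"

```text
time: 3.78
tool_pos: [727.6, 10.7, 138.0]
tcp_rot: [180.0, -0.2, -175.1]
ft_force: [-0.2, 0.0, -1.1]
finger_gap: 0.2
grip_force: 0.0
```

```bash
python3 - <<'E'
from h import *
c=cam('wrist'); p,d=save('wrist','w1.png'); np.save('w1.npy',p)
L=Ro.from_euler('z',4.84,degrees=True).as_matrix(); o=np.array([635,93,0.])
for n,b in dict(wheel=[20,-135,79],win=[20,-85,86],winL=[-2,-85,86],winR=[42,-85,86],sh=[-75,-112,92],cap=[90,-150,82],c1=[-120,-170,70],c2=[120,-170,70]).items(): print(n,proj(o+L@np.array(b),c).round(1))
for k in ['wheel_slot','dial_window','tab_mark','shutter_top']:
    print(k,[((L.T@(np.array(r['xyz'])-o)).round(1),round(r['confidence'],2)) for r in models.place_of(k,'wrist')[:2]])
E
```

```text
wheel [209.5 127.2]
win [289.8 127.5]
winL [290.1  88.6]
winR [289.5 164.1]
sh [238.2 -67.2]
cap [192.4 234.4]
c1 [ 132.1 -144.2]
c2 [172.8 267.1]
wheel_slot [(array([  24. , -135.9,   73.6]), 0.59)]
dial_window [(array([ 16.7, -86.1,  86.2]), 0.8)]
tab_mark [(array([ 17.5, -78.5,  91.1]), 0.51)]
shutter_top []
```

View pics/w1.png

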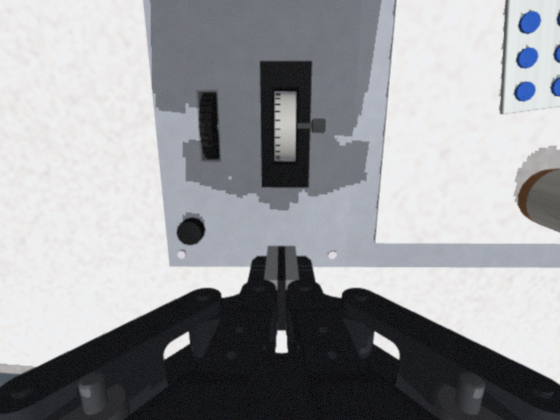

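```bash
python3 - <<'E'
from h import *
c=cam('wrist'); K,R,t=c; p,d=save('wrist','w2.png',(80,200,180,340),4)
v,u=np.mgrid[0:420,0:560]; P=np.linalg.inv(K)@np.stack([u.ravel(),v.ravel(),np.ones(u.size)])*d.ravel(); Z=(R.T@(P-t[:,None])).T.reshape(420,560,3)[...,2]
np.set_printoptions(linewidth=200,precision=1,suppress=True)
print('wheel'); print(Z[90:164:4,200:220:2]); print('panel',np.median(Z[110:140,235:250]),np.median(Z[115:135,180:192]),'hood',np.median(Z[95:160,263:270]))
print('drum'); print(Z[92:164:6,278:296:4]); print('tab',Z[118:134:2,298:330:4])
E
```

```text
wheel
[[67.8 63.3 58.4 64.9 65.8 64.3 63.9 63.9 64.6 60.3]
 [68.8 64.8 70.6 69.7 69.7 68.9 70.5 70.5 68.7 60.2]
 [68.3 64.8 71.4 72.6 72.3 72.1 73.2 73.2 67.5 61.2]
 [69.6 76.5 74.7 76.3 75.1 76.6 75.8 75.3 71.  63.6]
 [67.9 76.7 78.3 76.7 77.3 78.5 77.6 75.4 70.5 64.2]
 [69.5 77.9 77.6 77.4 77.6 77.  77.4 77.6 69.7 63.3]
 [70.3 80.6 78.  79.7 79.5 80.7 79.2 78.2 71.3 64.4]
 [68.7 77.5 78.9 78.1 77.4 77.2 78.  78.8 70.8 65.1]
 [68.9 80.3 80.  80.  80.  79.4 80.3 78.7 71.8 65.4]
 [71.  78.7 78.2 79.8 78.6 80.6 78.  79.2 73.1 66.8]
 [69.2 79.4 78.1 79.4 79.4 79.9 79.5 78.  74.4 68.2]
 [69.4 67.4 77.5 76.9 78.4 76.6 77.4 77.9 75.3 68.3]
 [69.8 69.4 76.  75.1 76.8 76.6 78.1 77.1 76.4 69.3]
 [69.1 70.  66.8 75.1 76.2 74.5 75.7 75.6 74.8 69.1]
 [69.2 68.3 67.7 73.1 72.  71.8 73.  73.  72.7 69. ]
 [68.1 69.6 67.4 62.9 69.  69.  68.9 69.3 70.1 68.6]
 [69.  69.1 67.7 64.2 59.4 63.9 64.4 63.5 63.8 64.1]
 [68.6 70.  68.6 69.1 68.  69.  69.3 70.5 69.1 69.8]
 [68.9 69.1 69.5 69.2 69.1 68.5 69.8 69.2 67.6 68.9]]
panel 69.20312993509975 69.16054197034578 hood 85.28406349718945
drum
[[67.3 67.2 67.4 67.1 67.3]
 [73.3 74.2 72.6 74.4 73.1]
 [74.8 75.4 76.2 75.3 77.3]
 [77.2 76.7 77.  77.5 76.8]
 [78.6 77.2 78.9 78.7 78.8]
 [78.3 77.4 77.8 78.2 78.3]
 [78.9 78.3 77.5 78.8 77.1]
 [78.9 77.5 76.4 77.  76.5]
 [76.  76.5 76.2 75.6 75.5]
 [72.8 71.1 72.4 72.4 72.2]
 [65.5 65.1 66.  65.4 64.9]
 [82.7 82.8 83.4 81.9 82.6]]
tab [[ 82.1  88.1  88.9  89.1  92.2  90.9  91.3  91.5]
 [ 82.9  88.4  88.8  87.5  91.6  90.1  91.4  91.2]
 [ 82.9  88.   87.5  88.2  91.5  90.5  91.5  90.3]
 [ 83.6  84.9  85.4  84.5  92.   90.6  91.2  90.3]
 [ 84.3  84.4  84.9  85.2  91.   92.6  90.4  69. ]
 [ 84.4  85.5  84.2  85.   68.9  70.2  69.6  68.4]
 [ 84.7  84.9  85.   86.   69.8  69.3  69.2  70.5]
 [ 84.2  86.   85.8 283.6  69.   69.1  69.5  68.9]]
```

View pics/w2.png

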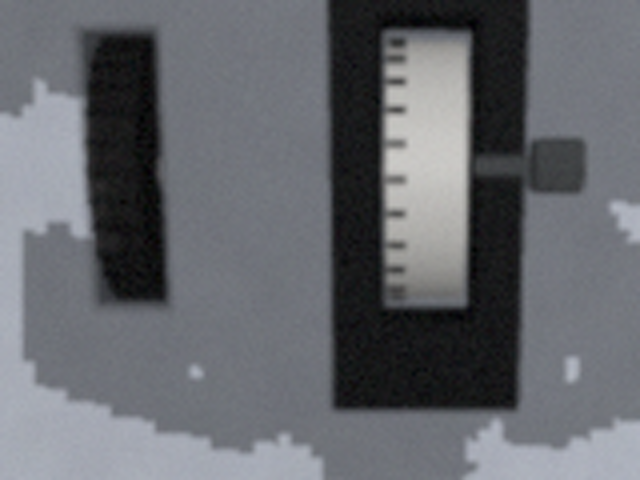

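```bash
python3 - <<'E'
from h import *
c=cam('wrist'); L=Ro.from_euler('z',4.84,degrees=True).as_matrix(); o=np.array([635,93,0.])
print(sense()['tool_pos'],sense()['tcp_rot'])
for n,u,v,z in [('nose',305,121.5,88.5),('nosez86',302,121.5,86),('slot-2',210,88,70),('slot42',214,155.8,70),('hood57',285,181.8,86),('win-2',286,87.5,86),('win42',286,156.5,86),('hoodL',262.5,120,86),('hoodR',311.5,120,86),('wheel sides z79',202,120,79),('',219.5,120,79)]:
    print(n,(L.T@(unproj(u,v,z,c)-o)).round(1))
E
```

```text
[729.78608156  10.00355198 141.68520767] [-1.79982128e+02  1.13955393e-01 -1.75176405e+02]
nose [ 18.9 -76.7  88.5]
nosez86 [ 18.9 -78.4  86. ]
slot-2 [  -1.8 -136.8   70. ]
slot42 [  41.4 -136.7   70. ]
hood57 [ 56.2 -88.6  86. ]
win-2 [ -0.5 -88.2  86. ]
win42 [ 40.1 -88.   86. ]
hoodL [  18.  -102.5   86. ]
hoodR [ 18.  -72.6  86. ]
wheel sides z79 [  18.  -141.1   79. ]
 [  18. -130.   79.]
```

apply_moves --pt "15.3 -8.7 8 0 0 0" --pt "15.3 -8.7 8 0 0 0" --pt "15.3 -8.7 8 0 0 0" --pt "15.3 -8.7 8 0 0 0" --pt "15.3 -8.7 8 0 0 0"

```text
time: 4.7
tool_pos: [656.6, -40.2, 100.9]
tcp_rot: [-180.0, 0.1, -175.2]
ft_force: [-0.7, 0.4, 0.6]
finger_gap: -0.0
grip_force: 0.0
```

apply_moves --pt "0 0 5 0 0 0" --pt "0 0 4 0 0 0" --pt "0 0 3 0 0 0" --pt "0 0 2 0 0 0" --pt "0 0 0 0 0 0"

```text
time: 5.32
tool_pos: [656.6, -39.5, 86.1]
tcp_rot: [180.0, -0.0, -175.2]
ft_force: [-0.3, 0.1, -0.5]
finger_gap: 0.0
grip_force: 0.0
```

```bash
python3 - <<'E'
from h import *
for i in range(4):
    s=sense(); print(s['tool_pos'].round(2),s['tcp_rot'].round(2),s['ft_force'].round(2),s['time'])
    if i==0: save('wrist','w3.png')
    else: eyes.snapshot('wrist')
E
```

```text
[656.61 -39.53  86.11] [ 1.8000e+02 -1.0000e-02 -1.7516e+02] [-0.26  0.08 -0.51] 5.325
[656.66 -39.56  86.28] [ 180.     -0.   -175.16] [ 0.87  0.23 -0.52] 5.375
[656.68 -39.61  86.36] [-1.8000e+02  1.0000e-02 -1.7517e+02] [-0.2  -0.02  0.73] 5.425
[656.65 -39.68  86.44] [-1.8000e+02  1.0000e-02 -1.7517e+02] [-0.53 -1.08  0.39] 5.475
```

View pics/w3.png

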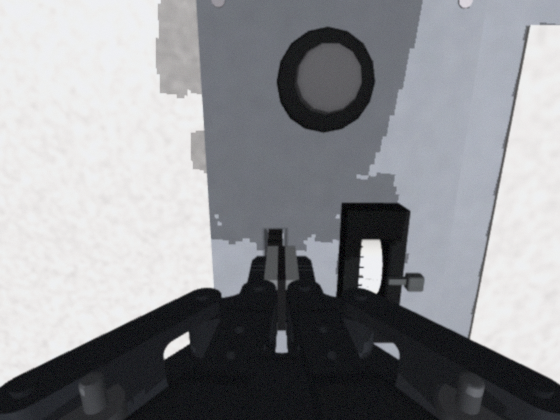

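apply_moves --pt "0 -2 1.5 0 0 0" --pt "0 0 1.5 0 0 0" --pt "0 0 0.6 0 0 0" --pt "0 0 0.2 0 0 0" --pt "0 0 0 0 0 0"

```text
time: 6.15
tool_pos: [656.7, -41.7, 82.5]
tcp_rot: [180.0, -0.0, -175.2]
ft_force: [-0.2, -0.3, 0.1]
finger_gap: -0.2
grip_force: 0.0
```

apply_moves --pt "0 0 0.2 0 0 0" --pt "0 0 0.2 0 0 0" --pt "0 0 0.2 0 0 0" --pt "0 0 0 0 0 0" --pt "0 0 0 0 0 0"

```text
time: 6.78
tool_pos: [656.7, -41.7, 81.9]
tcp_rot: [180.0, 0.0, -175.2]
ft_force: [-0.3, -0.5, -0.2]
finger_gap: -0.1
grip_force: 0.0
```

apply_moves --pt "0 0 0.2 0 0 0" --pt "0 0 0.2 0 0 0" --pt "0 0 0.2 0 0 0" --pt "0 0 0 0 0 0" --pt "0 0 0 0 0 0"

```text
time: 7.4
tool_pos: [656.7, -41.7, 81.3]
tcp_rot: [-180.0, 0.0, -175.2]
ft_force: [-0.6, -0.6, -0.0]
finger_gap: -0.2
grip_force: 0.0
```

apply_moves --pt "0 0 0.2 0 0 0" --pt "0 0 0.2 0 0 0" --pt "0 0 0.2 0 0 0" --pt "0 0 0 0 0 0" --pt "0 0 0 0 0 0"

```text
time: 8.02
tool_pos: [656.7, -41.7, 80.7]
tcp_rot: [180.0, -0.0, -175.2]
ft_force: [0.9, -0.1, -0.1]
finger_gap: 0.2
grip_force: 0.0
```

apply_moves --pt "0 0 0.2 0 0 0" --pt "0 0 0.2 0 0 0" --pt "0 0 0.1 0 0 0" --pt "0 0 0 0 0 0" --pt "0 0 0 0 0 0"

```text
time: 8.65
tool_pos: [656.7, -41.7, 80.2]
tcp_rot: [180.0, 0.0, -175.2]
ft_force: [0.5, 0.3, -0.7]
finger_gap: 0.1
grip_force: 0.0
```

apply_moves --pt "0 0 0.2 0 0 0" --pt "0 0 0.2 0 0 0" --pt "0 0 0.1 0 0 0" --pt "0 0 0 0 0 0" --pt "0 0 0 0 0 0"

```text
time: 9.28
tool_pos: [656.8, -41.7, 79.8]
tcp_rot: [-180.0, 0.0, -175.2]
ft_force: [-1.2, -0.2, 1.7]
finger_gap: 0.1
grip_force: 1.0
```

apply_moves --pt "0 0 0.2 0 0 0" --pt "0 0 0.1 0 0 0" --pt "0 0 0 0 0 0" --pt "0 0 0 0 0 0" --pt "0 0 0 0 0 0"

```text
time: 9.9
tool_pos: [656.8, -41.7, 79.5]
tcp_rot: [-180.0, 0.0, -175.2]
ft_force: [-1.1, 0.0, 3.8]
finger_gap: -0.2
grip_force: 1.9
```

apply_moves --pt "0 0 0.2 0 0 0" --pt "-0.5 0 0 0 0 0" --pt "-1 0 0 0 0 0" --pt "-1.5 0 0 0 0 0" --pt "-1 0 0 0 0 0"

```text
time: 10.52
tool_pos: [660.7, -41.4, 79.4]
tcp_rot: [-180.0, -0.0, -175.2]
ft_force: [-2.1, -0.8, 6.0]
finger_gap: 0.3
grip_force: 2.8
```

apply_moves --pt "-2 0 0 0 0 0" --pt "-2 0 0 0 0 0" --pt "-2 0 0 0 0 0" --pt "-2 0 0 0 0 0" --pt "-1.5 0 0 0 0 0"

```text
time: 11.15
tool_pos: [670.2, -40.6, 79.4]
tcp_rot: [-180.0, -0.0, -175.2]
ft_force: [-1.7, -0.9, 5.8]
finger_gap: 0.1
grip_force: 2.8
```

apply_moves --pt "-2 0 0 0 0 0" --pt "-2 0 0 0 0 0" --pt "-1.5 0 0 0 0 0" --pt "0 0 -1 0 0 0" --pt "0 0 -2 0 0 0"

```text
time: 11.78
tool_pos: [675.2, -40.0, 81.5]
tcp_rot: [180.0, -0.1, -175.2]
ft_force: [0.1, 0.3, -0.7]
finger_gap: -0.6
grip_force: 0.0
```

apply_moves --pt "5 0 0 0 0 0" --pt "6 0 0 0 0 0" --pt "5 0 0 0 0 0" --pt "3 0 0 0 0 0" --pt "0 0 0 0 0 0"

```text
time: 12.4
tool_pos: [656.5, -41.8, 82.3]
tcp_rot: [180.0, 0.0, -175.2]
ft_force: [-0.3, -0.3, -1.3]
finger_gap: -0.4
grip_force: 0.0
```

```bash
python3 - <<'E'
from h import *
p,d=save('wrist','w4.png',(220,320,330,430),6); s=sense(); print(s['tool_pos'],s['ft_force'])
g=p.mean(2); print(g[232:300:2,380].round().astype(int), g[232:300:2,372].round().astype(int))
E
```

```text
[656.69381328 -41.76805369  82.33757067] [ 0.08550545  0.40913377 -0.08783883]
[ 15  12   9  12  21  73 210 221 225 229 232 235 237 240 240 241 241 240
 241 241 241 241 240 241 240 240 240 241 241 241 241 227  74  20] [ 19  19  21  14  22  74 208 220 224 229 232 235 238 239 240 240 241 240
 240 240 239 239 241 240 240 240 241 240 240 237  94  30  23  21]
```

View pics/w4.png

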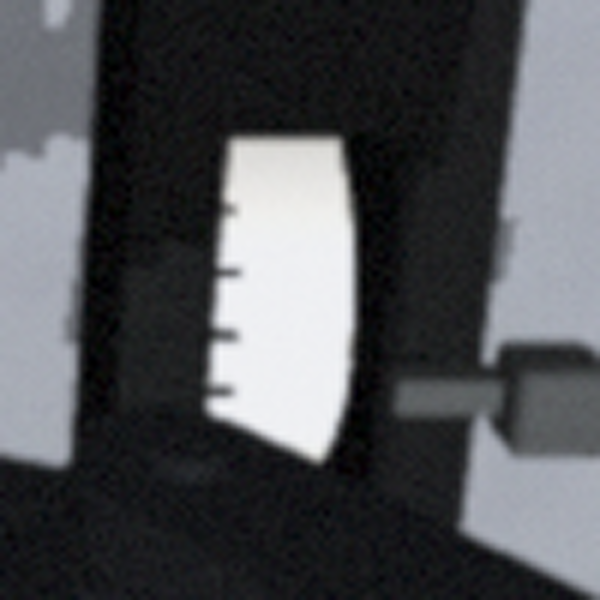

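apply_moves --pt "0 0 1.5 0 0 0" --pt "0 0 0.9 0 0 0" --pt "0 0 0.3 0 0 0" --pt "0 0 0.3 0 0 0" --pt "0 0 0 0 0 0"

```text
time: 13.08
tool_pos: [656.9, -41.7, 79.5]
tcp_rot: [-180.0, 0.0, -175.2]
ft_force: [-1.3, -0.0, 4.0]
finger_gap: 0.2
grip_force: 1.9
```

apply_moves --pt "-1 0 0.1 0 0 0" --pt "-2 0 0 0 0 0" --pt "-2.5 0 0 0 0 0" --pt "-2.5 0 0 0 0 0" --pt "-2 0 0 0 0 0"

```text
time: 13.7
tool_pos: [666.9, -40.9, 79.5]
tcp_rot: [-180.0, 0.0, -175.2]
ft_force: [-2.8, 0.6, 5.4]
finger_gap: -0.0
grip_force: 2.7
```

apply_moves --pt "-2.5 0 0 0 0 0" --pt "-2.5 0 0 0 0 0" --pt "-2.5 0 0 0 0 0" --pt "-1.5 0 0 0 0 0" --pt "0 0 -1 0 0 0"

```text
time: 14.32
tool_pos: [675.8, -40.2, 80.0]
tcp_rot: [-180.0, 0.0, -175.2]
ft_force: [0.7, -0.7, 0.7]
finger_gap: -0.2
grip_force: 0.3
```

apply_moves --pt "0 0 -2.1 0 0 0" --pt "5 0 0 0 0 0" --pt "6 0 0 0 0 0" --pt "5 0 0 0 0 0" --pt "3 0 0 0 0 0"

```text
time: 14.95
tool_pos: [656.2, -41.8, 82.1]
tcp_rot: [180.0, -0.0, -175.2]
ft_force: [0.6, -0.2, -0.1]
finger_gap: -0.3
grip_force: 0.0
```

```bash
cat >> h.py <<'E'
L=Ro.from_euler('z',4.84,degrees=True).as_matrix(); o=np.array([635,93,0.])
def look(cols=(372,380)):
    c=cam('wrist'); p,d=eyes.snapshot('wrist'); g=p.mean(2); s=sense(); print(s['tool_pos'].round(2),s['ft_force'].round(1))
    for u in cols: print(u,g[232:302:2,u].round().astype(int))
    return c,p
E
python3 -c "
from h import *
look()"
```

```text
[656.06 -41.79  82.15] [ 0.3  0.  -0.2]
372 [ 19  21  18  25  22  37 176 217 222 227 231 235 236 147  31  92 239 240
 241 239 241 240 240 240 241 240 240 240 241 237  92  19  16  24  22]
380 [ 22  24  22  21  20  35 174 218 223 227 230 235 237 148  33  92 237 241
 241 241 241 241 240 241 240 240 239 241 240 240 239 228  73  24  22]
```

```bash
cat >> h.py <<'E'
from scipy.optimize import brentq
def ang(u,v,c,zc=57.8):
    f=lambda a:(lambda X:proj(o+L@np.array([20+22*np.sin(a),-87,zc+22*np.cos(a)]),c)[1]-v)(0)
    return brentq(f,-1.5,1.2)
E
python3 -c "
from h import *
c=cam('wrist')
print('nose',(L.T@(unproj(397,286,88.5,c)-o)).round(1), 'winedge',(L.T@(unproj(376,243,86,c)-o)).round(1))
for v in (259,260.2,261): print(v,ang(376,v,c),ang(376,v,c,56.8))
"
```

```text
nose [ 18.  -80.2  88.5] winedge [ -3.4 -91.4  86. ]
259 -0.5202013410418208 -0.5011821768480497
260.2 -0.49247768997657154 -0.4733420843484506
261 -0.47404785551292006 -0.45482450832264576
```

apply_moves --pt "0 0 1.5 0 0 0" --pt "0 0 0.9 0 0 0" --pt "0 0 0.3 0 0 0" --pt "0 0 0.3 0 0 0" --pt "0 0 0.1 0 0 0"

```text
time: 15.62
tool_pos: [656.9, -41.7, 79.5]
tcp_rot: [-180.0, 0.0, -175.2]
ft_force: [-1.2, 0.7, 4.3]
finger_gap: -0.2
grip_force: 2.1
```

apply_moves --pt "-1.5 0 0 0 0 0" --pt "-2.5 0 0 0 0 0" --pt "-2.5 0 0 0 0 0" --pt "-2 0 0 0 0 0" --pt "0 0 0 0 0 0"

```text
time: 16.25
tool_pos: [665.6, -41.0, 79.5]
tcp_rot: [-180.0, 0.0, -175.2]
ft_force: [-1.5, 0.6, 4.5]
finger_gap: 0.1
grip_force: 2.5
```

apply_moves --pt "0 0 -1 0 0 0" --pt "0 0 -2 0 0 0" --pt "0 0 -10 0 0 0" --pt "0 0 -20 0 0 0" --pt "0 0 -20 0 0 0"

```text
time: 16.88
tool_pos: [665.6, -41.1, 134.3]
tcp_rot: [-180.0, 0.1, -175.2]
ft_force: [-0.3, -0.7, -0.3]
finger_gap: 0.3
grip_force: 0.0
```

apply_moves --pt "-14 10 -1.5 0 0 0" --pt "-14 10 -1.5 0 0 0" --pt "-14 10 -1.5 0 0 0" --pt "-13 10 -1.5 0 0 0" --pt "-12 10 0 0 0 0"

```text
time: 17.5
tool_pos: [728.9, 14.8, 140.4]
tcp_rot: [-180.0, 0.1, -175.2]
ft_force: [1.3, -0.2, -0.2]
finger_gap: 0.2
grip_force: 0.0
```

```bash
python3 - <<'E'
from h import *
eyes.snapshot('wrist')
s=sense(); print(s['tool_pos'].round(2),s['ft_force'].round(1))
save('wrist','w5.png',(80,200,200,340),4)
E
```

```text
[729.64  16.38 140.31] [-1.1  0.4  0.5]
```

View pics/w5.png

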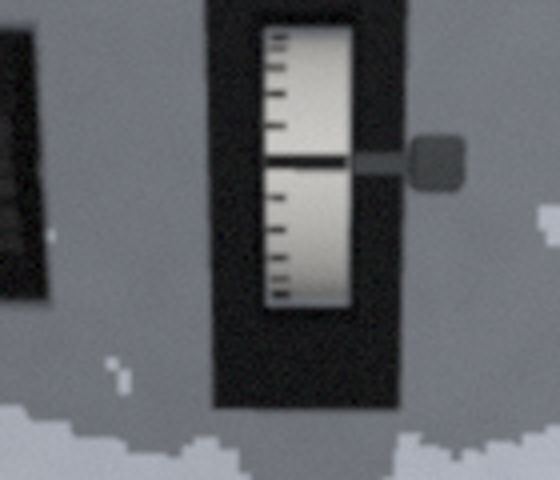

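apply_moves --pt "32 -6 5 0 0 0" --pt "33 -6 5 0 0 0" --pt "33 -6 5 0 0 0" --pt "33 -6 5 0 0 0" --pt "32 -6 5 0 0 0"

```text
time: 18.23
tool_pos: [566.7, -29.9, 114.0]
tcp_rot: [-180.0, 0.1, -175.2]
ft_force: [0.8, -0.9, 0.1]
finger_gap: 0.1
grip_force: 0.0
```

apply_moves --pt "0 0 6 0 0 0" --pt "0 0 6 0 0 0" --pt "0 0 4 0 0 0" --pt "0 0 2 0 0 0" --pt "0 0 1 0 0 0"

```text
time: 18.85
tool_pos: [568.1, -29.0, 93.9]
tcp_rot: [180.0, -0.0, -175.2]
ft_force: [0.2, -0.4, -0.5]
finger_gap: -0.1
grip_force: 0.0
```

```bash
python3 - <<'E'
from h import *
save('wrist','w6.png'); s=sense(); print(s['tool_pos'].round(2),s['ft_force'].round(1))
E
```

```text
[567.99 -29.04  93.84] [ 0.6 -0.5 -0.2]
```

View pics/w6.png

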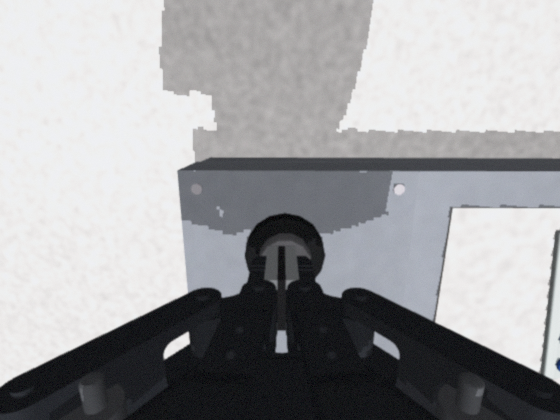

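apply_moves --pt "-1.5 1.5 0 0 0 0" --pt "0 0 1.5 0 0 0" --pt "0 0 1.5 0 0 0" --pt "0 0 1.5 0 0 0" --pt "0 0 1 0 0 0"

```text
time: 19.52
tool_pos: [569.4, -27.5, 88.8]
tcp_rot: [180.0, 0.0, -175.2]
ft_force: [0.2, 1.3, 3.3]
finger_gap: -0.1
grip_force: 1.6
```

apply_moves --pt "0 0 0.7 0 0 0" --pt "0 0 0.6 0 0 0" --pt "0 0 0.5 0 0 0" --pt "0 0 0.3 0 0 0" --pt "0 0 0 0 0 0"

```text
time: 20.15
tool_pos: [569.4, -27.5, 86.7]
tcp_rot: [-180.0, 0.0, -175.2]
ft_force: [0.9, 1.6, 5.9]
finger_gap: -0.2
grip_force: 2.2
```

apply_moves --pt "0 0 0.3 0 0 0" --pt "0 0 0.3 0 0 0" --pt "0 0 0.3 0 0 0" --pt "0 0 0.2 0 0 0" --pt "0 0 0 0 0 0"

```text
time: 20.78
tool_pos: [569.4, -27.5, 86.0]
tcp_rot: [-180.0, 0.0, -175.2]
ft_force: [-0.3, 2.8, 9.1]
finger_gap: -0.2
grip_force: 4.3
```

apply_moves --pt "0 0 0.3 0 0 0" --pt "0 0 0.3 0 0 0" --pt "0 0 0.2 0 0 0" --pt "0 0 0 0 0 0" --pt "0 0 0 0 0 0"

```text
time: 21.4
tool_pos: [569.5, -27.5, 85.9]
tcp_rot: [-180.0, 0.0, -175.2]
ft_force: [-4.7, 1.4, 13.9]
finger_gap: -0.0
grip_force: 7.0
```

apply_moves --pt "0 0 -3 0 0 0" --pt "0 0 -6 0 0 0" --pt "0 0 -15 0 0 0" --pt "0 0 -20 0 0 0" --pt "0 0 -15 0 0 0"

```text
time: 22.02
tool_pos: [569.7, -27.7, 145.6]
tcp_rot: [-180.0, 0.1, -175.2]
ft_force: [0.8, 0.3, 0.8]
finger_gap: 0.1
grip_force: 0.0
```

apply_moves --pt "-32 6 0 0 0 0" --pt "-33 6 0 0 0 0" --pt "-33 6 0 0 0 0" --pt "-32 6 0 0 0 0" --pt "-28 3 0 0 0 0"

```text
time: 22.65
tool_pos: [725.6, 13.1, 144.5]
tcp_rot: [-180.0, 0.0, -175.2]
ft_force: [-0.2, -0.1, -0.1]
finger_gap: -0.2
grip_force: 0.0
```

```bash
python3 - <<'E'
from h import *
eyes.snapshot('wrist'); c=cam('wrist'); s=sense(); print(s['tool_pos'].round(2),s['ft_force'].round(1))
save('wrist','w7.png',(80,200,200,340),4)
E
```

```text
[727.52  13.69 144.01] [-3.9 -0.1 -0.1]
```

View pics/w7.png

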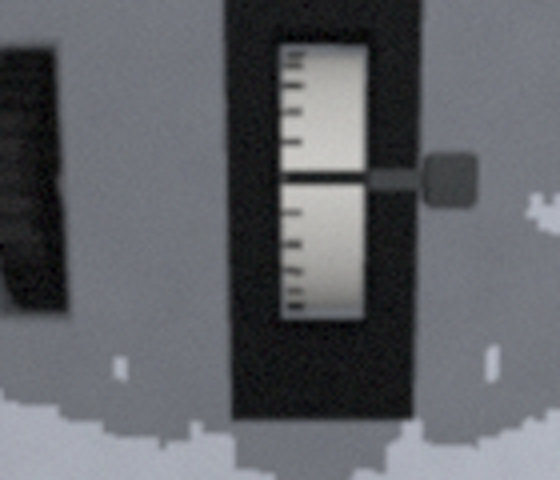

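The dial line (crop row 178) is still level with the tab's nose (row 180). The finger is clear of the wheel, and the button reached its stop and was released.

```bash
python3 -c "
from bench import job
print(job.hand_in())"
```

```text
the job is handed in; nothing more can be done
None
```

The job is handed in, verdict not shown: the dial line stood level with the preset tab (about 0.3 mm apart in the last picture), the highest wheel force I read was about 6 N, and the shutter was pushed to its stop and released.

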